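# Lock the bayonet cap on the gas filter pot

## Task

Close the open gas filter pot on the clean bench: take the cap whose foot has just two lugs, lower the lugs through the slot in the top of the pot, push the cap down against the spring, give it a quarter turn either way and let it come up and seat, locked across the slot. Leave the four-lug cap standing where it is.

Things in the scene. Friction and masses are not known exactly. Their poses are not given: they have to be found in the camera images.
- lug_cap: Loose white cap to fit, standing on the bench, 0.08-0.17 kg. Origin: centre of underside, z up, x along the lugs. Foot: flat brass bar 70 (x) x 18 (y) x 8 mm high, its ends are the two lugs, 15 mm beyond the flange each side. Stem dia 20 mm, 8-32 mm up; round flange dia 40, 32-40 mm up; above it an upright wing grip 44 long (x), 12 thick (y), 40-72 mm up: grip its flat sides.
- pot: Fixed grey box 105 x 105 x 64 mm high. Origin: centre of underside, z up. Steel top plate 8 mm thick with a central slot 86 (x) x 34 mm (y); roomy inside. Cap set in with lugs along pot x stands on the sprung floor, its origin 54 mm above the pot's, and cannot turn. Push down 13-21 mm more (17 is good), turn 90 degrees either way, let up: lugs (now along pot y) rise under the plate, cap origin at 48 mm.
- spring_plate (a joint): Dark sprung floor seen in the pot's slot: travel down in m, 0 at rest (54 mm above the bench), 0.022 at the stop. Pushes up with 3 N at 0, 8.5 N at the stop. About 0.006 with the cap seated. Stop ridges 6 mm deep under the plate hold the lugs within 18 degrees of straight across the slot; let up at a lesser turn, the cap catches under them (origin at 42 mm, joint 0.012): not seated.
- cross_cap: Loose wrong cap, to be left: the same stem, flange (dia 40 mm) and wing grip as lug_cap, but its brass foot is a cross with four lugs, 70 mm across either way, 8 mm high. Origin: centre of its underside, z up. (A third cap nearby, not listed, has a round foot of 40 mm without lugs: also wrong.)

How it is judged:
By the outcome, as a careful person would: the job done as asked, in the order asked, and still so for the second after the job is handed in, with the robot touching nothing.
It also fails if it takes over 45 s, if anything falls off the work surface, if the arm or the gripper's body presses on something with over 40 N, if the wrist force passes 120 N, or if a joint passes its speed limit or range.

## Robot

A 6-joint arm with a two-finger parallel gripper is mounted at the origin on the work surface. World frame = base frame: x ahead of the robot, y to its left, z up, the work surface at z = 0. Lengths are in m, angles in rad, forces in N, time in s.
With the tool pointing down it reaches from about 0.35 to 0.85 m from the base axis. Payload 8.1 kg.
Tool frame: the origin (TCP) lies on the mounting face of the last link; the fingertips stand 186 mm ahead of it and the grasp point (between the pads) lies 167 mm ahead of it; z points along the fingers, y is the line along which they close (so a half turn about z gives the same grasp; the last joint's range is limited). The gripper opens to 93 mm and grips with 3 to 60 N. Pads are 15 mm wide; open, the fingers measure 128 mm over their backs; the gripper's body (75 mm by 188 mm) begins 65 mm behind the grasp point.
Start: joints at [-1.426, 0.13, 1.488, -0, 1.523, -0.085], TCP at [0.137, -0.584, 0.405] pointing down, gripper open.
Joint ranges: [-2.96, 2.96], [-0.89, 2.26], [0.02, 2.5], [-1.34, 4.48], [0, 2.73], [-2.66, 2.66]. Speed limits (rad/s): [2.39, 2.39, 2.79, 3.14, 3.14, 3.14].

## Interface

Orientations are given as a rotation vector (axis times angle).
In Python, from plant import read_state, read_camera, camera_params, close_job gives the robot as it stands. The module is installed in compiled form; this text tells all that it offers.
- The arm moves only by the tool servo_tool, never from a script. Its argument "increments" is a list of rows, each an object with "slide": the shift along the tool's x, y, z in mm, a list of three; "dr": the turn, a rotation vector about the tool's x, y, z in rad, a list of three; "jaw": the closure, from 0 (fully open) to 1 (shut). In form: [{"slide": [x, y, z], "dr": [ax, ay, az], "jaw": jaw}, ...]. A call has 1 to 20 rows; each row is the pose to reach, as a shift and turn from the pose commanded when the call began, along the tool's axes at that moment; what a row does not reach only later rows make up. A row lasts 1/10 s, in which the tool goes at most 50 mm and 8.59 degrees, less where a joint would pass 70% of its speed; a pose out of reach is approached as far as the arm can. A call with a gripper value outside its range is refused whole. The fingers move at their own pace and stop on an object; "force" is the grip in N (left out, the last holds). Time passes only in rows, so rows that repeat a pose let the fingers close. It gives the time, the measured TCP pose, the force, the opening and the grip force at its end, in the units of the state.
- read_state(): the state, without advancing time (a new reading comes with each control period).
- read_camera(name): name is "scene" or "top" or "wrist"; returns (picture, depth): 384x512x3 uint8, red, green, blue; 384x512 float32, m along the optical axis (not along the pixel's ray), 0 where there is no reading.
- camera_params(name): a dict with "fx", "fy", "cx", "cy" (pixels), "rvec" (rotation vector, rad) and "tvec" (3), from world to camera coordinates, as OpenCV has them. Camera axes: x right, y down, z forward; pixel columns grow to the right and rows downward; lengths in m; the calibration is good to about 2 mm. A picture is of the moment at which its call begins: read the wrist's pose just before it. camera_params takes no time and is no camera call; for the wrist camera it gives the pose at the moment of the call.
- close_job(): hands the job in; it is judged then, once.
The state is a dict: "t": time; "q": joint angles; "dq": joint speeds; "joint_torque": joint torques, N m; "tool_pos": TCP position; "orientation": TCP orientation; "force": force on the tool from outside, world axes, zero at the start; "wrist_torque": the same for the moment, N m; "opening": finger opening in m; "gripper_force": force on a finger pad.
Only numpy, scipy, OpenCV 4.12 (cv2) and the standard library are available. Lean on these libraries where they do the work, as an engineer would, in place of code of your own. Each camera call takes 0.05 s, during which the arm holds its last target. There are 200 camera calls.

## Working session

There is one attempt and no reset: what is moved stays moved. The work goes in short steps, Python scripts to look and compute and a tool call to move; the robot and the scene stay as the last step left them, time stands still between calls to the robot, and variables do not carry over. Pictures are saved under pics/ and viewed, at most 10 in all, crops included, and the job is handed in when it is done.

Besides the shell and the picture viewer there is one more tool, called after "Call:" as a command line: name --argument value ..., lists and objects as JSON in quotes. servo_tool: Moves the arm, as the interface text tells. Its arguments: {"type":"object","properties":{"increments":{"type":"array"},"force":{"type":"number"}},"required":["increments"]}

```bash
mkdir -p pics
cat > h.py <<'E'
import numpy as np, cv2
from plant import *
from scipy.spatial.transform import Rotation as R
def grab(n):
    p=camera_params(n); im,d=read_camera(n); return im,d,p
def world(d,p):
    v,u=np.indices(d.shape)
    c=np.stack([(u-p['cx'])/p['fx']*d,(v-p['cy'])/p['fy']*d,d],-1)
    return (c-np.ravel(p['tvec']))@R.from_rotvec(np.ravel(p['rvec'])).as_matrix()
def ray(u,v,p,z):
    M=R.from_rotvec(np.ravel(p['rvec'])).as_matrix(); o=-M.T@np.ravel(p['tvec'])
    k=M.T@np.array([(u-p['cx'])/p['fx'],(v-p['cy'])/p['fy'],1]); return o+k*(z-o[2])/k[2]
E
python3 - <<'E'
from h import *
for n in ['top','scene']:
    im,d,p=grab(n); cv2.imwrite(f'pics/{n}1.png',im[...,::-1]); np.savez(f'{n}1.npz',im=im,d=d,**p)
    print(n,p)
s=read_state(); print(s)
E
```

```text
top {'fx': 381.0181529588847, 'fy': 381.0181529588847, 'cx': 254.2100440334962, 'cy': 183.10148368564023, 'rvec': array([ 2.10025988, -2.12121876,  0.22789499]), 'tvec': array([0.00915108, 0.58032079, 0.77282445])}
scene {'fx': 356.3961021954623, 'fy': 356.3961021954623, 'cx': 250.36374971624366, 'cy': 190.7023415601462, 'rvec': array([ 1.77832037,  1.66466898, -0.74847329]), 'tvec': array([-0.05152686, -0.35231653,  1.26354208])}
{'t': 0.1, 'q': array([-1.42641099e+00,  1.31081661e-01,  1.48915602e+00,  4.50420527e-06,
        1.52297404e+00, -8.54068879e-02]), 'dq': array([ 0.00033976, -0.00318229, -0.0031166 , -0.00052351, -0.00029612,
       -0.00254226]), 'joint_torque': array([ 9.56610129e-04, -5.61342144e+01, -4.93096805e+01,  7.70067167e-02,
        2.90038803e-02, -4.77744572e-05]), 'tool_pos': array([ 0.13665521, -0.58402796,  0.40380235]), 'orientation': array([-3.11927140e+00, -3.59977247e-01,  6.78882765e-05]), 'force': array([ 0.13419256, -0.30810442, -0.46287874]), 'wrist_torque': array([-0.05916454,  0.00898202,  0.0099248 ]), 'gripper_force': 0.0, 'opening': 0.09319516921226575}
```

View pics/top1.png

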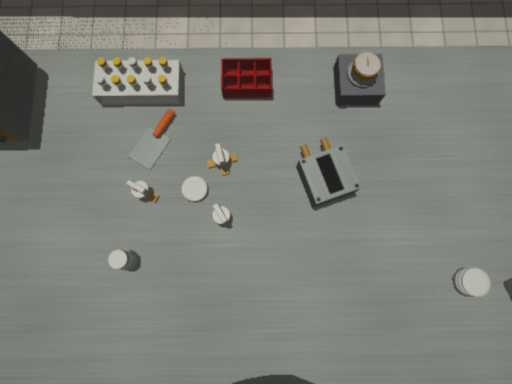

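View pics/scene1.png

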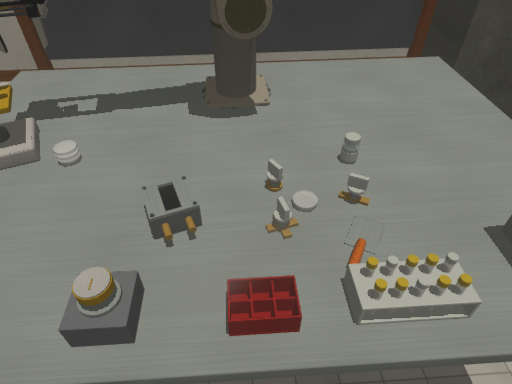

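The top view shows three caps: a two-lug cap at about (140,189), with its brass bar visible at (155,198); a cross-foot cap at (221,157); and a round-foot cap at (221,215). The open pot is at (328,175), with its dark slot inside. The scene view agrees: the two-lug cap is at (355,190).

Run:
```python
from h import *
for n,cb,pb in [('top',(120,172,168,210),(295,140,362,210)),('scene',(335,165,378,210),(135,172,205,240))]:
    p=dict(np.load(n+'1.npz')); im,d=p['im'],p['d']; W=world(d,p)
    hsv=cv2.cvtColor(im,cv2.COLOR_RGB2HSV)
    def sub(m,b):
        k=np.zeros(m.shape,bool); k[b[1]:b[3],b[0]:b[2]]=1; return m&k&(d>0)
    z=W[...,2]
    w=sub(z>0.066,cb)
    if w.sum()>4:
        P=W[w][:,:2]; (c,s,a)=cv2.minAreaRect(P.astype(np.float32)*1000); print(n,'wing top',w.sum(),P.mean(0),c,s,a,'z',z[w].max())
    fl=sub((z>0.036)&(z<0.045),cb); print('flange',fl.sum(),W[fl].mean(0) if fl.any() else '')
    br=sub((hsv[...,0]<25)&(hsv[...,1]>120)&(z<0.02),cb); print('brass',br.sum(),W[br].mean(0),z[br].min(),z[br].max())
    if br.any(): print(np.round(W[br][::max(1,br.sum()//12)]*1000))
    t=sub((z>0.060)&(z<0.069),pb); r=cv2.minAreaRect((W[t][:,:2]*1000).astype(np.float32)); print('pot',t.sum(),r,np.median(z[t]))
    dk=sub((hsv[...,2]<45)&(z<.075),pb)
    cs,_=cv2.findContours(dk.astype(np.uint8),0,1); c=max(cs,key=cv2.contourArea)
    pts=np.array([ray(u,v,p,.064)[:2]*1000 for u,v in c[:,0]],np.float32); print('slot',cv2.minAreaRect(pts),cv2.contourArea(c))
    crop=[cv2.resize(im[b[1]-10:b[3]+10,b[0]-10:b[2]+10],(390,390),interpolation=2) for b in (cb,pb)]
    cv2.imwrite(f'pics/{n}crop.png',np.hstack(crop)[...,::-1])
    print('base z', np.median(z[250:300,200:300]))
```

```text
top wing top 115 [0.57344513 0.25986627] (573.7777099609375, 260.1859130859375) (44.23057174682617, 11.941451072692871) 61.3211784362793 z 0.07507514196572292
flange 142 [0.57293562 0.25998996 0.03925393]
brass 56 [0.56318318 0.23919905 0.00761377] 0.004249940830716203 0.011784854996005855
[[571. 248.   7.]
 [571. 238.   8.]
 [569. 241.   6.]
 [567. 251.   4.]
 [566. 241.   6.]
 [566. 231.  10.]
 [564. 245.   7.]
 [564. 236.   7.]
 [561. 249.   9.]
 [562. 241.   6.]
 [561. 231.   9.]
 [559. 235.   9.]
 [557. 238.   7.]
 [554. 237.   8.]]
pot 1642 ((599.7388305664062, -162.89419555664062), (105.65697479248047, 106.02264404296875), 18.755170822143555) 0.06368990291378579
slot ((600.390625, -161.7991943359375), (81.0664291381836, 29.153934478759766), 19.0703182220459) 427.0
base z -0.0005320286634021725
scene wing top 106 [0.57726482 0.26094057] (575.8136596679688, 261.0340881347656) (43.064483642578125, 14.791879653930664) 60.96222686767578 z 0.0744698074293471
flange 104 [0.58436638 0.25702887 0.04047363]
brass 73 [0.58235633 0.26888261 0.0081974 ] 0.0029434957436145393 0.011296439862113409
[[555. 235.  10.]
 [564. 231.   8.]
 [569. 234.  10.]
 [573. 239.   6.]
 [581. 279.   8.]
 [586. 273.  10.]
 [586. 287.  10.]
 [587. 275.   7.]
 [589. 289.   8.]
 [594. 277.  10.]
 [590. 272.   4.]
 [597. 284.  10.]
 [597. 287.   6.]]
pot 1290 ((600.7033081054688, -161.4705810546875), (109.6177978515625, 104.86262512207031), 18.91152000427246) 0.06433659529016938
slot ((616.2288818359375, -142.34823608398438), (0.0, 0.0), 0.0) 0.0
base z 0.0009078546216351641
```

View pics/topcrop.png

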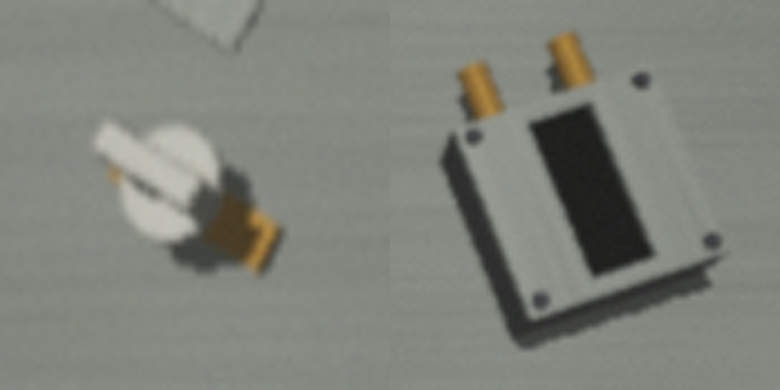

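The crops confirm one brass bar under the left cap, and the slot in the pot lies at about 19°. The sizes check out: wing 44x12 mm, pot 106 mm, top at 64 mm. Next I'll work out the approach.

```bash
cat >> h.py <<'E'
def rel(x,y,z,yaw):
    s=read_state(); A=R.from_rotvec(s['orientation']); c,k=np.cos(np.radians(yaw)),np.sin(np.radians(yaw))
    B=R.from_matrix(np.array([[c,k,0],[k,-c,0],[0,0,-1.]]))
    print('slide',np.round(A.inv().apply(np.array([x,y,z])-s['tool_pos'])*1000,1),'dr',np.round((A.inv()*B).as_rotvec(),4),'t',s['t'],'pos',s['tool_pos'].round(4),'F',s['force'].round(1),'op',round(s['opening'],4),'gf',s['gripper_force'])
E
python3 -c "
from h import *
rel(.5745,.2605,.31,61)
for n in ['top']:
    p=dict(np.load(n+'1.npz'));W=world(p['d'],p)
    for b in [(200,140,240,180),(205,200,235,230),(95,50,185,110),(335,50,385,105),(105,245,135,275)]:
        w=W[b[1]:b[3],b[0]:b[2]].reshape(-1,3); print(b,w[w[:,2].argmax()].round(3))"
```

```text
slide [ 618.7 -722.4   95.1] dr [-1.500e-03 -8.000e-04 -8.349e-01] t 0.1 pos [ 0.1367 -0.584   0.4038] F [ 0.1 -0.3 -0.5] op 0.0932 gf 0.0
(200, 140, 240, 180) [0.405 0.007 0.878]
(205, 200, 235, 230) [0.405 0.007 0.878]
(95, 50, 185, 110) [0.405 0.007 0.878]
(335, 50, 385, 105) [0.405 0.007 0.878]
(105, 245, 135, 275) [0.405 0.007 0.878]
```

Call:
servo_tool --increments '[{"slide": [31, -36, 4], "dr": [0, 0, -0.05], "jaw": 0.3}, {"slide": [62, -72, 8], "dr": [0, 0, -0.1], "jaw": 0.3}, {"slide": [93, -108, 13], "dr": [0, 0, -0.15], "jaw": 0.3}, {"slide": [124, -144, 18], "dr": [0, 0, -0.2], "jaw": 0.3}, {"slide": [155, -181, 23], "dr": [0, 0, -0.25], "jaw": 0.3}, {"slide": [186, -217, 28], "dr": [0, 0, -0.3], "jaw": 0.3}, {"slide": [217, -253, 33], "dr": [0, 0, -0.35], "jaw": 0.3}, {"slide": [248, -289, 38], "dr": [0, 0, -0.4], "jaw": 0.3}, {"slide": [279, -325, 43], "dr": [0, 0, -0.45], "jaw": 0.3}, {"slide": [310, -361, 48], "dr": [0, 0, -0.5], "jaw": 0.3}, {"slide": [341, -397, 53], "dr": [0, 0, -0.55], "jaw": 0.3}, {"slide": [372, -433, 58], "dr": [0, 0, -0.6], "jaw": 0.3}, {"slide": [403, -469, 63], "dr": [0, 0, -0.65], "jaw": 0.3}, {"slide": [434, -505, 68], "dr": [0, 0, -0.7], "jaw": 0.3}, {"slide": [465, -541, 73], "dr": [0, 0, -0.75], "jaw": 0.3}, {"slide": [496, -577, 78], "dr": [0, 0, -0.8], "jaw": 0.3}, {"slide": [527, -614, 83], "dr": [0, 0, -0.835], "jaw": 0.3}, {"slide": [558, -650, 88], "dr": [0, 0, -0.835], "jaw": 0.3}, {"slide": [589, -686, 92], "dr": [0, 0, -0.835], "jaw": 0.3}, {"slide": [618, -722, 95], "dr": [0, 0, -0.835], "jaw": 0.3}]' --force 45

```text
t: 2.1
tool_pos: [0.5744, 0.2615, 0.3086]
orientation: [-2.707, -1.595, 0.002]
force: [0.5, 0.2, 0.7]
opening: 0.0652
gripper_force: 0.0
```

Call:
servo_tool --increments '[{"slide": [0, 0, 0], "dr": [0, 0, 0], "jaw": 0.3}, {"slide": [0, 0, 0], "dr": [0, 0, 0], "jaw": 0.3}]'

```text
t: 2.3
tool_pos: [0.5737, 0.2604, 0.3081]
orientation: [-2.705, -1.597, 0.004]
force: [-0.3, -0.8, -0.8]
opening: 0.0652
gripper_force: 0.0
```

Run:
```python
from h import *
rel(.5745,.2605,.2305,61)
im,d,p=grab('wrist'); cv2.imwrite('pics/w1.png',im[...,::-1]); W=world(d,p); z=W[...,2]
m=(d>0)&(abs(W[...,0]-.5745)<.05)&(abs(W[...,1]-.2605)<.05)
w=m&(z>.067)&(z<.078); print(w.sum(),cv2.minAreaRect((W[w][:,:2]*1000).astype(np.float32)),np.median(z[w]))
hsv=cv2.cvtColor(im,cv2.COLOR_RGB2HSV)
b=m&(hsv[...,1]>110)&(hsv[...,0]<25)&(z<.02)&(z>0); print(b.sum(),cv2.minAreaRect((W[b][:,:2]*1000).astype(np.float32)) if b.any() else '')
```

```text
slide [ 0.7  0.8 77.6] dr [-0.0016  0.0022  0.0021] t 2.3 pos [0.5737 0.2604 0.3081] F [-0.3 -0.8 -0.8] op 0.0652 gf 0.0
698 ((574.4984130859375, 261.523193359375), (43.28932189941406, 11.800893783569336), 61.63436508178711) 0.07280974810022828
344 ((586.0216674804688, 282.557373046875), (20.95368003845215, 16.87228012084961), 61.225547790527344)
```

View pics/w1.png

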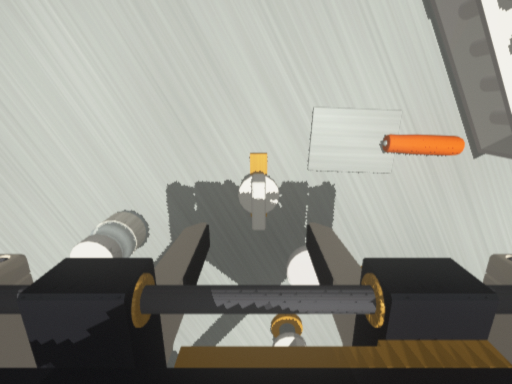

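The wrist view shows the two-lug cap centred between the fingers, with its wing at (259,200) and a brass lug at (258,162). I'll go down and grip.

Call:
servo_tool --increments '[{"slide": [1, 0, 30], "dr": [0, 0, 0], "jaw": 0.3}, {"slide": [1, 0, 55], "dr": [0, 0, 0], "jaw": 0.3}, {"slide": [1, 0, 70], "dr": [0, 0, 0], "jaw": 0.3}, {"slide": [1, 0, 77], "dr": [0, 0, 0], "jaw": 0.3}, {"slide": [1, 0, 77], "dr": [0, 0, 0], "jaw": 0.3}, {"slide": [1, 0, 77], "dr": [0, 0, 0], "jaw": 1}, {"slide": [1, 0, 77], "dr": [0, 0, 0], "jaw": 1}, {"slide": [1, 0, 77], "dr": [0, 0, 0], "jaw": 1}, {"slide": [1, 0, 77], "dr": [0, 0, 0], "jaw": 1}, {"slide": [1, 0, 77], "dr": [0, 0, 0], "jaw": 1}, {"slide": [1, 0, 77], "dr": [0, 0, 0], "jaw": 1}]' --force 50

```text
t: 3.45
tool_pos: [0.5745, 0.2605, 0.2328]
orientation: [2.707, 1.595, 0.0]
force: [0.4, 0.1, 0.8]
opening: 0.022
gripper_force: 0.0
```

Call:
servo_tool --increments '[{"slide": [0, 0, -10], "dr": [0, 0, 0], "jaw": 1}, {"slide": [0, 0, -40], "dr": [0, 0, 0], "jaw": 1}, {"slide": [0, 0, -80], "dr": [0, 0, 0], "jaw": 1}, {"slide": [0, 0, -120], "dr": [0, 0, 0], "jaw": 1}, {"slide": [0, 0, -120], "dr": [0, 0, 0], "jaw": 1}]'

```text
t: 3.95
tool_pos: [0.5762, 0.2611, 0.3615]
orientation: [2.705, 1.594, 0.019]
force: [0.9, 0.8, -0.0]
opening: 0.0113
gripper_force: 49.9
```

```bash
python3 -c "
from h import *
rel(.6003,-.162,.35,19)"
```

```text
slide [-358.6  226.    10. ] dr [ 0.0043 -0.0117  0.7333] t 3.95 pos [0.5762 0.2611 0.3615] F [ 0.9  0.8 -0. ] op 0.0113 gf 49.94362235069275
```

The fingers were still closing when the lift began, so the grip may be high on the wing. I'll check before going on.

Run:
```python
from h import *
s=read_state(); print(s['tool_pos'],s['orientation'],s['opening'],s['gripper_force'],s['force'])
im,d,p=grab('scene'); im2,_,_=grab('wrist')
M=R.from_rotvec(np.ravel(p['rvec'])).as_matrix(); 
def pr(P):
    c=M@np.array(P)+np.ravel(p['tvec']); return c[0]/c[2]*p['fx']+p['cx'],c[1]/c[2]*p['fy']+p['cy']
g=s['tool_pos']-[0,0,.167]; print(pr(g),pr(g-[0,0,.062]))
u,v=map(int,pr(g)); 
a=cv2.resize(im[max(v-60,0):v+60,u-60:u+60],(480,480),interpolation=2)
cv2.imwrite('pics/g1.png',np.hstack([a,cv2.resize(im2,(320,480))])[...,::-1])
np.savez('s2.npz',im=im,d=d,**p)
```

```text
[0.57624884 0.26114854 0.3615043 ] [2.70470617 1.59359804 0.01886237] 0.011281970787156821 49.94362235069275 [ 0.90257131  0.83728802 -0.00935587]
(np.float64(371.0831420866874), np.float64(129.3968673189624)) (np.float64(364.7393359322992), np.float64(154.35684718493798))
```

View pics/g1.png

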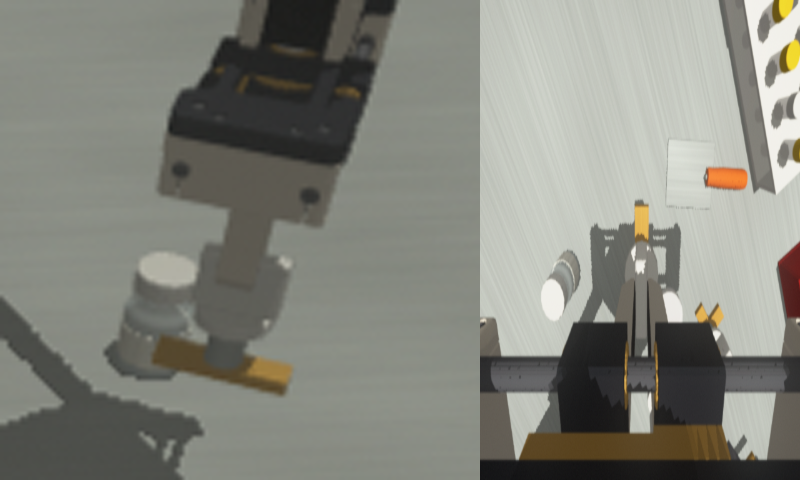

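The cap is held upright, with the bar at about (220,365) in the crop. I'll measure the bar's height and tilt from the depth.

Run:
```python
from h import *
p=dict(np.load('s2.npz')); im,d=p['im'],p['d']; W=world(d,p); hsv=cv2.cvtColor(im,cv2.COLOR_RGB2HSV)
k=np.zeros(d.shape,bool); k[125:200,335:420]=1
b=k&(hsv[...,0]<25)&(hsv[...,1]>110)&(W[...,2]>.06)&(W[...,2]<.25)
P=W[b]*1000; print(b.sum(),P.mean(0),P.min(0),P.max(0),cv2.minAreaRect(P[:,:2].astype(np.float32)))
t=(P[:,:2]-P[:,:2].mean(0))@[np.cos(1.065),np.sin(1.065)]
print('slope z/t',np.polyfit(t,P[:,2],1), t.min(),t.max())
for q in np.array_split(P[np.argsort(t)],4): print(q.mean(0).round(1), q[:,2].min().round(1),q[:,2].max().round(1))
rel(.6003,-.162,.35,19)
```

```text
165 [585.68764348 263.55946074 124.05156839] [563.00400888 230.97571888 117.87083194] [604.16454966 296.77409    127.66713349] ((583.0986938476562, 263.42730712890625), (68.33505249023438, 17.847707748413086), 63.84123229980469)
slope z/t [2.01775813e-02 1.24051568e+02] -35.296985019244524 32.45704384022263
[572.  238.7 123.8] 118.4 126.7
[581.1 252.5 123.1] 118.7 127.0
[592.6 276.2 124.5] 119.3 126.8
[597.4 287.5 124.8] 117.9 127.7
slide [-357.4  227.     4.5] dr [ 0.0013 -0.0034  0.7333] t 4.05 pos [0.5749 0.2606 0.3549] F [-0.1  0.5 -1.8] op 0.0114 gf 49.94328260421753
```

Call:
servo_tool --increments '[{"slide": [-12, 8, 0], "dr": [0, 0, 0.03], "jaw": 1}, {"slide": [-36, 23, 0], "dr": [0, 0, 0.08], "jaw": 1}, {"slide": [-66, 42, 0], "dr": [0, 0, 0.14], "jaw": 1}, {"slide": [-96, 61, 0], "dr": [0, 0, 0.2], "jaw": 1}, {"slide": [-126, 80, 0], "dr": [0, 0, 0.26], "jaw": 1}, {"slide": [-156, 99, 0], "dr": [0, 0, 0.32], "jaw": 1}, {"slide": [-186, 118, 0], "dr": [0, 0, 0.38], "jaw": 1}, {"slide": [-216, 137, 0], "dr": [0, 0, 0.44], "jaw": 1}, {"slide": [-246, 156, 0], "dr": [0, 0, 0.5], "jaw": 1}, {"slide": [-276, 175, 0], "dr": [0, 0, 0.56], "jaw": 1}, {"slide": [-306, 194, 0], "dr": [0, 0, 0.62], "jaw": 1}, {"slide": [-330, 210, 0], "dr": [0, 0, 0.68], "jaw": 1}, {"slide": [-346, 220, 0], "dr": [0, 0, 0.72], "jaw": 1}, {"slide": [-355, 225, 0], "dr": [0, 0, 0.733], "jaw": 1}, {"slide": [-358, 227, 0], "dr": [0, 0, 0.733], "jaw": 1}, {"slide": [-358, 227, 0], "dr": [0, 0, 0.733], "jaw": 1}, {"slide": [-358, 227, 0], "dr": [0, 0, 0.733], "jaw": 1}, {"slide": [-358, 227, 0], "dr": [0, 0, 0.733], "jaw": 1}]'

```text
t: 5.85
tool_pos: [0.5996, -0.1616, 0.3528]
orientation: [-3.098, -0.521, -0.0]
force: [0.0, -0.2, -1.0]
opening: 0.0117
gripper_force: 49.9
```

Run:
```python
from h import *
rel(.6003,-.162,.35,19)
ims=[]
for n in ['scene','wrist','top']:
    im,d,p=grab(n); W=world(d,p); hsv=cv2.cvtColor(im,cv2.COLOR_RGB2HSV)
    b=(hsv[...,0]<25)&(hsv[...,1]>110)&(d>0)&(W[...,2]>.07)&(W[...,2]<.2)&(np.hypot(W[...,0]-.6,W[...,1]+.162)<.06)
    P=W[b]*1000
    if len(P)>10: print(n,b.sum(),P.mean(0).round(1),P.min(0).round(1),P.max(0).round(1),cv2.minAreaRect(P[:,:2].astype(np.float32)))
    if n=='wrist':
        ims.append(cv2.resize(im,(400,300)))
        t=(abs(W[...,2]-.064)<.004)&(np.hypot(W[...,0]-.6,W[...,1]+.162)<.085); print(t.sum(),cv2.minAreaRect((W[t][:,:2]*1000).astype(np.float32)))
    if n=='scene': ims.append(cv2.resize(im[110:260,100:300],(400,300),interpolation=2))
cv2.imwrite('pics/g2.png',np.hstack(ims)[...,::-1])
```

```text
slide [0.5 0.6 2.8] dr [-0.0002 -0.0001  0.0019] t 5.85 pos [ 0.5996 -0.1616  0.3528] F [ 0.  -0.2 -1. ] op 0.0117 gf 49.94348466396332
scene 91 [ 627.9 -152.5  115.7] [ 610.7 -165.1  109.7] [ 639.  -141.6  118.6] ((624.7551879882812, -153.42637634277344), (26.604843139648438, 17.21672821044922), 18.680660247802734)
wrist 627 [ 625.1 -153.9  117.2] [ 611.  -166.   111.4] [ 637.9 -142.3  119.5] ((624.1409301757812, -154.25674438476562), (23.910602569580078, 17.444480895996094), 18.994272232055664)
6233 ((600.2587890625, -162.35101318359375), (104.83872985839844, 105.2695083618164), 19.083925247192383)
```

View pics/g2.png

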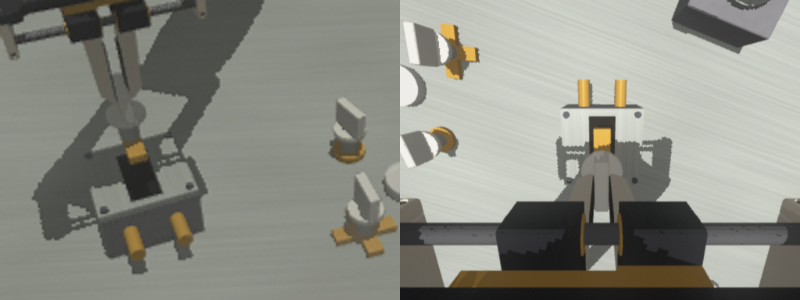

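The bar is aligned with the slot (19.0° against 19.1°), with about 2 mm of offset along x. Its underside is at about z = 0.1105. Lowering through the slot to floor contact.

Call:
servo_tool --increments '[{"slide": [-2, 0, 10], "dr": [0, 0, 0], "jaw": 1}, {"slide": [-2, 0, 20], "dr": [0, 0, 0], "jaw": 1}, {"slide": [-2, 0, 30], "dr": [0, 0, 0], "jaw": 1}, {"slide": [-2, 0, 38], "dr": [0, 0, 0], "jaw": 1}, {"slide": [-2, 0, 45], "dr": [0, 0, 0], "jaw": 1}, {"slide": [-2, 0, 50], "dr": [0, 0, 0], "jaw": 1}, {"slide": [-2, 0, 54], "dr": [0, 0, 0], "jaw": 1}, {"slide": [-2, 0, 54], "dr": [0, 0, 0], "jaw": 1}, {"slide": [-2, 0, 54], "dr": [0, 0, 0], "jaw": 1}]'

```text
t: 6.9
tool_pos: [0.5978, -0.1634, 0.2992]
orientation: [3.098, 0.519, 0.001]
force: [0.0, -0.5, -1.9]
opening: 0.0119
gripper_force: 49.9
```

Call:
servo_tool --increments '[{"slide": [0, 0, 2], "dr": [0, 0, 0], "jaw": 1}, {"slide": [0, 0, 4], "dr": [0, 0, 0], "jaw": 1}, {"slide": [0, 0, 6], "dr": [0, 0, 0], "jaw": 1}, {"slide": [0, 0, 6], "dr": [0, 0, 0], "jaw": 1}, {"slide": [0, 0, 6], "dr": [0, 0, 0], "jaw": 1}]'

```text
t: 7.4
tool_pos: [0.5979, -0.1634, 0.2932]
orientation: [3.098, 0.519, 0.001]
force: [0.7, -0.2, 2.6]
opening: 0.0117
gripper_force: 50.0
```

Contact force rose by about 4 N, which matches the spring at roughly 3 mm of travel. Pushing 14 mm further.

Call:
servo_tool --increments '[{"slide": [0, 0, 4], "dr": [0, 0, 0], "jaw": 1}, {"slide": [0, 0, 8], "dr": [0, 0, 0], "jaw": 1}, {"slide": [0, 0, 12], "dr": [0, 0, 0], "jaw": 1}, {"slide": [0, 0, 14], "dr": [0, 0, 0], "jaw": 1}, {"slide": [0, 0, 14], "dr": [0, 0, 0], "jaw": 1}, {"slide": [0, 0, 14], "dr": [0, 0, 0], "jaw": 1}]'

```text
t: 8.0
tool_pos: [0.5979, -0.1635, 0.2791]
orientation: [3.098, 0.519, 0.002]
force: [2.2, -0.4, 6.2]
opening: 0.0115
gripper_force: 50.0
```

Run:
```python
from h import *
s=read_state(); print(s['tool_pos'],s['force'],s['wrist_torque'],s['q'].round(3))
im,d,p=grab('scene'); W=world(d,p)
# flange top: bright white points near pot centre
P=W[(d>0)&(np.hypot(W[...,0]-.6,W[...,1]+.162)<.024)&(W[...,2]>.066)&(W[...,2]<.1)]
print(len(P),np.histogram(P[:,2],np.arange(.066,.1,.002)))
cv2.imwrite('pics/g3.png',cv2.resize(im[130:250,110:230],(480,480),interpolation=2)[...,::-1])
```

```text
[ 0.5979405  -0.16346955  0.27906181] [ 2.24164037 -0.43971007  6.1510195 ] [-0.03964361 -0.25158997  0.0179829 ] [-0.35   0.272  1.562  0.     1.307  0.889]
217 (array([ 3, 15, 16, 21, 72, 17,  7,  4,  2,  6,  5,  3,  7,  7,  9, 12]), array([0.066, 0.068, 0.07 , 0.072, 0.074, 0.076, 0.078, 0.08 , 0.082,
       0.084, 0.086, 0.088, 0.09 , 0.092, 0.094, 0.096, 0.098]))
```

View pics/g3.png

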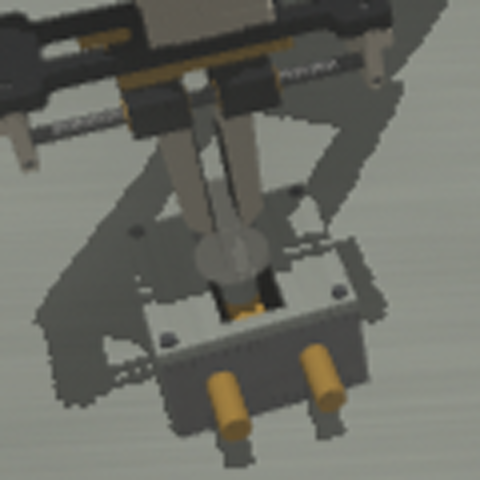

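The flange top is at about 0.0755 and the force is about 7 N, so the floor is down roughly 17 mm, with the lugs below the plate. Now the quarter turn.

Call:
servo_tool --increments '[{"slide": [0, 0, 0], "dr": [0, 0, -0.1], "jaw": 1}, {"slide": [0, 0, 0], "dr": [0, 0, -0.22], "jaw": 1}, {"slide": [0, 0, 0], "dr": [0, 0, -0.34], "jaw": 1}, {"slide": [0, 0, 0], "dr": [0, 0, -0.46], "jaw": 1}, {"slide": [0, 0, 0], "dr": [0, 0, -0.58], "jaw": 1}, {"slide": [0, 0, 0], "dr": [0, 0, -0.7], "jaw": 1}, {"slide": [0, 0, 0], "dr": [0, 0, -0.82], "jaw": 1}, {"slide": [0, 0, 0], "dr": [0, 0, -0.94], "jaw": 1}, {"slide": [0, 0, 0], "dr": [0, 0, -1.06], "jaw": 1}, {"slide": [0, 0, 0], "dr": [0, 0, -1.18], "jaw": 1}, {"slide": [0, 0, 0], "dr": [0, 0, -1.3], "jaw": 1}, {"slide": [0, 0, 0], "dr": [0, 0, -1.42], "jaw": 1}, {"slide": [0, 0, 0], "dr": [0, 0, -1.52], "jaw": 1}, {"slide": [0, 0, 0], "dr": [0, 0, -1.57], "jaw": 1}, {"slide": [0, 0, 0], "dr": [0, 0, -1.57], "jaw": 1}, {"slide": [0, 0, 0], "dr": [0, 0, -1.57], "jaw": 1}]'

```text
t: 9.65
tool_pos: [0.5977, -0.1635, 0.2789]
orientation: [1.825, 2.557, -0.0]
force: [-0.6, 0.3, 6.2]
opening: 0.0117
gripper_force: 50.0
```

Run:
```python
from h import *
s=read_state(); print(s['tool_pos'],s['force'],s['wrist_torque'],s['opening'])
rel(.5979,-.1635,.2791,109)
for n in ('scene','wrist'):
    im,d,p=grab(n); W=world(d,p)
    cv2.imwrite(f'pics/t_{n}.png',im[...,::-1])
    P=W[(d>0)&(np.hypot(W[...,0]-.6,W[...,1]+.162)<.027)&(W[...,2]>.072)&(W[...,2]<.081)]
    print(n,len(P),cv2.minAreaRect((P[:,:2]*1000).astype(np.float32)),np.median(P[:,2]))
a=cv2.imread('pics/t_scene.png')[130:250,110:230]; b=cv2.imread('pics/t_wrist.png')
cv2.imwrite('pics/g4.png',np.hstack([cv2.resize(a,(400,400),interpolation=2),cv2.resize(b[100:330,140:370],(400,400),interpolation=2)]))
```

```text
[ 0.59766067 -0.1634782   0.27890511] [-0.62840708  0.30645521  6.20982474] [-0.04124504 -0.03118446  0.01707492] 0.011739282850069125
slide [-0.1  0.2 -0.2] dr [ 0.0001  0.0003 -0.0005] t 9.65 pos [ 0.5977 -0.1635  0.2789] F [-0.6  0.3  6.2] op 0.0117 gf 49.962040185928345
scene 117 ((608.2122192382812, -158.7747344970703), (18.321773529052734, 42.49791717529297), 12.232038497924805) 0.075251498315799
wrist 761 ((594.0228881835938, -153.07122802734375), (39.11684036254883, 26.419246673583984), 18.466533660888672) 0.07531579580871542
```

View pics/g4.png

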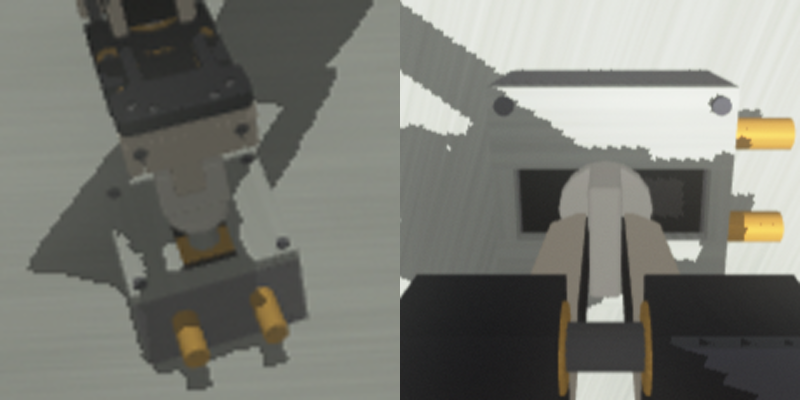

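The bar now lies straight across the slot under the plate. Next, let it up 10 mm, open gradually and back off straight up.

Call:
servo_tool --increments '[{"slide": [0, 0, -2], "dr": [0, 0, 0], "jaw": 1}, {"slide": [0, 0, -4], "dr": [0, 0, 0], "jaw": 1}, {"slide": [0, 0, -6], "dr": [0, 0, 0], "jaw": 1}, {"slide": [0, 0, -8], "dr": [0, 0, 0], "jaw": 1}, {"slide": [0, 0, -10], "dr": [0, 0, 0], "jaw": 1}, {"slide": [0, 0, -11], "dr": [0, 0, 0], "jaw": 1}, {"slide": [0, 0, -11], "dr": [0, 0, 0], "jaw": 1}, {"slide": [0, 0, -11], "dr": [0, 0, 0], "jaw": 1}]'

```text
t: 10.55
tool_pos: [0.5976, -0.1634, 0.2896]
orientation: [-1.825, -2.557, 0.0]
force: [0.7, -1.2, 3.8]
opening: 0.0116
gripper_force: 50.0
```

Call:
servo_tool --increments '[{"slide": [0, 0, 0], "dr": [0, 0, 0], "jaw": 0.5}, {"slide": [0, 0, 0], "dr": [0, 0, 0], "jaw": 0.5}, {"slide": [0, 0, 0], "dr": [0, 0, 0], "jaw": 0.5}, {"slide": [0, 0, 0], "dr": [0, 0, 0], "jaw": 0.5}, {"slide": [0, 0, 0], "dr": [0, 0, 0], "jaw": 0.5}, {"slide": [0, 0, 0], "dr": [0, 0, 0], "jaw": 0.5}, {"slide": [0, 0, 0], "dr": [0, 0, 0], "jaw": 0.5}, {"slide": [0, 0, -10], "dr": [0, 0, 0], "jaw": 0.5}, {"slide": [0, 0, -40], "dr": [0, 0, 0], "jaw": 0.5}, {"slide": [0, 0, -80], "dr": [0, 0, 0], "jaw": 0.5}, {"slide": [0, 0, -120], "dr": [0, 0, 0], "jaw": 0.5}, {"slide": [0, 0, -120], "dr": [0, 0, 0], "jaw": 0.5}, {"slide": [0, 0, -120], "dr": [0, 0, 0], "jaw": 0.5}]'

```text
t: 11.85
tool_pos: [0.598, -0.1635, 0.4124]
orientation: [1.823, 2.554, 0.002]
force: [0.0, 0.1, -0.6]
opening: 0.0462
gripper_force: 0.0
```

Run:
```python
from h import *
s=read_state(); print(s['t'],s['tool_pos'],s['force'],s['opening'])
ims=[]
for n in ('scene','wrist'):
    im,d,p=grab(n); W=world(d,p); z=W[...,2]
    m=(d>0)&(np.hypot(W[...,0]-.6,W[...,1]+.162)<.032)
    w=m&(z>.110)&(z<.13); f=m&(z>.08)&(z<.094)
    print(n,w.sum(),cv2.minAreaRect((W[w][:,:2]*1000).astype(np.float32)),'wing top',np.median(z[w]),'flange',np.histogram(z[f],np.arange(.08,.096,.002))[0])
    ims.append(cv2.resize(im[130:250,110:230],(400,400),interpolation=2) if n=='scene' else cv2.resize(im,(400,400)))
cv2.imwrite('pics/g5.png',np.hstack(ims)[...,::-1])
```

```text
11.85 [ 0.59796919 -0.16348814  0.41235529] [ 0.00828784  0.06978714 -0.58728313] 0.046190921777014164
scene 154 ((598.035888671875, -160.25599670410156), (12.80359935760498, 43.66983413696289), 21.55007553100586) wing top 0.11866719301027158 flange [ 5 14 17 30 54 11 14]
wrist 478 ((596.9380493164062, -161.18211364746094), (11.503314018249512, 43.30530548095703), 19.022384643554688) wing top 0.12078137711639966 flange [  0   4   5  53 433  42   2]
```

View pics/g5.png

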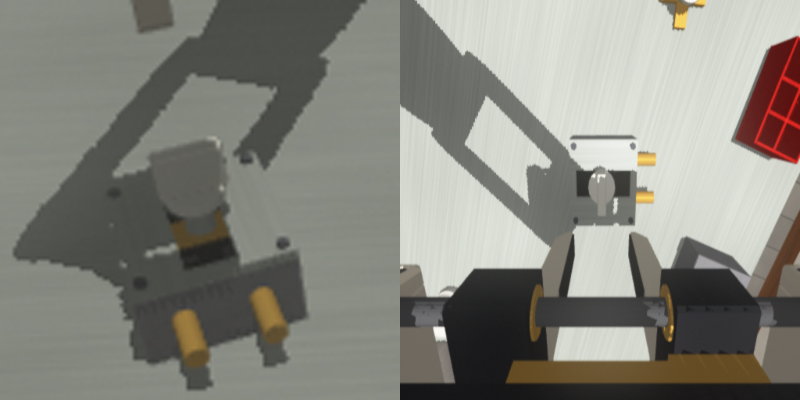

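The wing top is at 0.120 and the flange top at 0.088–0.089, so the cap origin is at about 48 mm. The wing lies across the slot (perpendicular to 19°) and the cap is upright. It's seated, and the gripper is clear above it.

```bash
python3 -c "
from plant import *
print(close_job())"
```

```text
the job is handed in; nothing more can be done
None
```

The two-lug cap is seated and locked across the slot of the pot (cap origin measured at about 48 mm), the four-lug cap was not touched, and the job was handed in at about 12 s on the robot's clock.

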